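# Stand a fallen microtube rack back up and push it home in its dock

## Task

The microtube rack has been knocked onto its long side on the bench in front of its dock, caps towards the robot. Without ever gripping or lifting it, push it with the fingertips or the outsides of the fingers: first push it over so that it stands on its base again, caps up, on the bench in front of the dock; then push it along the bench into the dock, past the spring leaf, until it sits square and fully home against the back stop. Do not roll it over onto its caps, leave the specimen cup, the small white tub and the marker pen where they are, and finish with the rack standing in the dock and let go of.

Things in the scene. Friction and masses are not known exactly. Their poses are not given: they have to be found in the camera images.
- rack_center (a point): Middle of the rack's block: loose, yellow, 56 (own x) by 136 (own y) by 28 mm (own z), about 0.11 kg, holding capped microtubes. Own z points out of the cap side. At the start the rack lies on a long side: own z level towards the robot, own x up, this point 28 mm above the bench. Standing, own z is up, own x roughly the way into the dock, this point 14 mm above the bench.
- rack_caps (a point): Middle of the plane of the rack's tube caps, 20 mm from rack_center along own z; same axes. The caps stand 6 mm proud of the block and are firm and slick; they cover all but a 4 mm margin. Pushed here at 40 to 50 mm above the bench, away from the robot and rising with the face as it turns, the lying rack tips about its lower far edge, passes its balance after about 27 degrees and falls onto its base.
- microtube_rack: The same rack, at the centre of its base, 14 mm from rack_center along -own z; same axes.
- dock: Low aluminium frame fixed to the bench, 20 mm high, open at the front, bench as its floor. Origin at bench level, centre of the seat: a seated rack has rack_center above it within a few mm, long side across. Own x = the way in, z up. Back stop's face at x = +28.5 mm, plain rail's at y = -68.5 mm, sprung rail's at y = +76.5 mm (its leaf's mounting block at y = +71.5 mm, x = -24 to -12 mm).
- dock_mouth (a point): Middle of the dock's flared mouth, at own x = -58 mm, y = +1.5 mm of the dock, 10 mm above the bench; the dock's axes. The slick white plastic lead-ins narrow from 162 mm here to 140 mm at the dock's x = -24 mm.
- dock_leaf (a joint): Angle of the dock's spring-steel leaf, a strip 34 mm long riveted inside the +y rail at its front end, nose reaching in to own y = +62 mm at own x = +17 mm. 0 = free; the rack entering bends it outward to about 0.15 rad; it presses the rack towards the plain rail with about 2 N.
- specimen_cup: Bystander: specimen cup with screw lid, 62 mm across and 68 mm high, loose, behind the dock. Origin at the centre of its underside.
- objective_tub: Bystander: small white tub with a black screw lid, 35 mm across and 52 mm high, loose, behind the dock. Origin at the centre of its underside.
- marker: Bystander: capped marker pen lying on the bench beside the dock on its +y side, 135 mm long (own y) and 17 mm thick, loose. Origin at the middle of its underside.
- microscope_1: Grey binocular microscope, fixed, 298 (own x) by 154 mm (own y) and 381 mm high, on the bench to the right of the rack and dock (-y side); its eyepieces overhang towards the robot. Origin at the centre of its underside. Keep the arm clear of it: cross it only above.
- microscope_old: Old black microscope, fixed, 331 mm high, about 120 by 200 mm, on the bench well to the left (+y side). Origin at the centre of its underside.

How it is judged:
By the outcome, as a careful person would: the job done as asked, in the order asked, and still so for the second after the job is handed in, with the robot touching nothing.
It also fails if it takes over 72 s, if anything falls off the work surface, if the arm or the gripper's body presses on something with over 40 N, if the wrist force passes 120 N, or if a joint passes its speed limit or range.

## Robot

A 7-joint arm with a two-finger parallel gripper is mounted at the origin on a cart in front of the work surface, level with it; the furniture and walls round the work are solid. World frame = base frame: x ahead of the robot, y to its left, z up, the work surface at z = 0. Lengths are in m, angles in rad, forces in N, time in s.
With the tool pointing down it reaches from about 0.425 to 0.925 m from the base axis. Payload 6.8 kg.
Tool frame: the origin (TCP) lies at the very end of the fingers, on their centre line; the grasp point (between the pads) lies 19 mm behind it; z points along the fingers, y is the line along which they close (so a half turn about z gives the same grasp; the last joint's range is limited). The gripper opens to 85 mm and grips with 20 to 120 N. Pads are 22 mm wide; open, the fingers measure 114 mm over their backs; the gripper's body (76 mm by 85 mm) begins 54 mm behind the grasp point. The pads swing forward as they close: fully open they stand 13 mm farther back than shut.
Start: joints at [-1.401, 0.477, 0.022, 1.555, -0.011, 1.109, -0.083], TCP at [0.185, 0.649, 0.192] pointing down, gripper open.
Joint ranges: [-2.96, 2.96], [-0.34, 2.1], [-1.41, 1.46], [0.24, 2.44], [-1.37, 4.51], [0.17, 1.92], [-2.96, 2.96]. Speed limits (rad/s): [2.39, 2.39, 3.14, 3.14, 3.14, 3.14, 3.14].

## Interface

Orientations are given as a rotation vector (axis times angle).
In Python, from bench import get_obs, viewer, r gives the robot as it stands. The module is installed in compiled form; this text tells all that it offers.
- The arm moves only by the tool play_rows, never from a script. Its argument "commands" is a list that holds one entry, the list of rows, each a list of 5 numbers: the gripper's target within -1 to 1 (shut at 1, half-way at 0, fully open at -1), then the shift along the tool's x, y, z scaled (see below), then the turn about the tool's z scaled (see below). A call has 1 to 12 rows; each row is the pose to reach, as a shift and turn from the pose commanded when the call began, along the tool's axes at that moment; what a row does not reach only later rows make up. The controller multiplies each number of a shift by 0.2 m and each number of a turn by pi/2 rad. A row lasts 1/12 s, in which the tool goes at most 41.7 mm and 7.16 degrees, less where a joint would pass 70% of its speed; a pose out of reach is approached as far as the arm can. A call with a number of a shift or a turn outside -1 to 1 is refused whole. A call with a gripper value outside its range is refused whole. The fingers move at their own pace and stop on an object; "grip_force" is the grip in N (left out, the last holds). Time passes only in rows, so rows that repeat a pose let the fingers close. It gives the time, the measured TCP pose, the force, the opening and the grip force at its end, in the units of the state.
- get_obs(): the state, without advancing time (a new reading comes with each control period).
- viewer.grab_frame(name): name is "side" or "top"; returns a dict with "pixels" (384x512x3 uint8, red, green, blue), "fovy" (degrees; the focal length in pixels is half the picture's height over the tangent of half this angle, whatever the lens; pixels are square), "cx", "cy" (the principal point, pixels), "distortion" ([k1, k2, p1, p2, k3] as OpenCV has them; the pictures are not rectified), "world_to_cam" (4x4, takes a point from world to camera coordinates). Camera axes: x right, y up, looking along -z (the intrinsics and any distortion apply to the point x, -y, -z); pixel columns grow to the right and rows downward; lengths in m; the calibration is good to about 2 mm. A picture is of the moment at which its call begins. There is no depth.
- r.hand_in(): hands the job in; it is judged then, once.
Trained networks look in a picture, given as the dict that the camera call returned (one of the last four; its "shot" number tells which), for a name from the list of things; names that differ only in an ending like _2 or _b are one class to them, and where a whole thing is asked for, a point or a joint stands for the part that bears it (a point fixed in the world has none). Each returns a list of dicts, best first, with "score" (0 to 1); they miss things now and then, are a little off and sometimes report something else, mostly with a low value. They report only what shows in the picture. A call takes as long as a camera call.
- viewer.trace(picture, thing): "pixels" (384x512 bool, what is visible of it) and "rect" ([left, top, right, bottom] in pixels, round what is visible of it).
The state is a dict: "clock": time; "joints": joint angles; "qvel": joint speeds; "tau": joint torques, N m; "tcp_pos": TCP position; "orientation": TCP orientation; "contact_force": force on the tool from outside, world axes, zero at the start; "moment": the same for the moment, N m; "grip_width": finger opening in m; "gripper_force": force on a finger pad.
Only numpy, scipy, OpenCV 4.12 (cv2) and the standard library are available. Lean on these libraries where they do the work, as an engineer would, in place of code of your own. Each camera call takes 0.05 s, during which the arm holds its last target. There are 200 camera calls.

## Working session

There is one attempt and no reset: what is moved stays moved. The work goes in short steps, Python scripts to look and compute and a tool call to move; the robot and the scene stay as the last step left them, time stands still between calls to the robot, and variables do not carry over. Pictures are saved under pics/ and viewed, at most 10 in all, crops included, and the job is handed in when it is done.

Besides the shell and the picture viewer there is one more tool, called after "Call:" by a JSON object that holds its "method" and its "body". play_rows: Moves the arm, as the interface text tells. Shifts and turns lie within -1 to 1; 1 stands for 0.2 m of shift or pi/2 rad of turn. Its arguments: {"type":"object","properties":{"commands":{"type":"array","items":{"type":"array","items":{"type":"array","items":{"type":"number","minimum":-1,"maximum":1}}}},"grip_force":{"type":"number"}},"required":["commands"]}

```bash
mkdir -p pics
cat > h.py <<'E'
import numpy as np, cv2
from bench import get_obs, viewer, r
def K(f):
    h=f["pixels"].shape[0]; F=h/2/np.tan(np.radians(f["fovy"])/2)
    return np.array([[F,0,f["cx"]],[0,F,f["cy"]],[0,0,1.]])
def cam(f):
    T=np.array(f["world_to_cam"]); D=np.diag([1,-1,-1.]); return D@T[:3,:3], D@T[:3,3]
def proj(f,P):
    R,t=cam(f); return cv2.projectPoints(np.float64(P).reshape(-1,3),cv2.Rodrigues(R)[0],t,K(f),np.float64(f["distortion"]))[0].reshape(-1,2)
def back(f,px,z):
    R,t=cam(f); u=cv2.undistortPoints(np.float64(px).reshape(-1,1,2),K(f),np.float64(f["distortion"])).reshape(-1,2)
    d=np.c_[u,np.ones(len(u))]@R; c=-R.T@t; return c+d*((z-c[2])/d[:,2])[:,None]
def save(f,n,crop=None,s=1):
    im=f["pixels"][:,:,::-1]
    if crop: im=im[crop[1]:crop[3],crop[0]:crop[2]]
    cv2.imwrite("pics/"+n,cv2.resize(im,None,fx=s,fy=s,interpolation=cv2.INTER_CUBIC))
E
python3 - <<'E'
from h import *
np.set_printoptions(precision=4,suppress=True)
o=get_obs(); print(o)
for n in("side","top"):
    f=viewer.grab_frame(n); save(f,n+"0.png",None,1.5)
    R,t=cam(f); print(n,f["fovy"],f["distortion"],"cam at",-R.T@t)
    for th in("microtube_rack","dock","marker","specimen_cup","objective_tub"):
        for q in viewer.trace(f,th)[:2]:
            m=q["pixels"]; ys,xs=np.nonzero(m); rc=cv2.minAreaRect(np.c_[xs,ys].astype(np.float32))
            b=cv2.boxPoints(rc); print(th,q["score"],q["rect"],m.sum(),b.round(0).tolist()); print(back(f,b,0.0 if th!="microtube_rack" else .056)[:,:2].tolist())
E
```

```text
{'clock': 0.0, 'joints': array([-1.4011,  0.4778,  0.0224,  1.5564, -0.0115,  1.1093, -0.0831]), 'qvel': array([-0.0009, -0.0014,  0.    , -0.0004, -0.    ,  0.0004,  0.0002]), 'tau': array([  0.0002, -59.6456,   1.6074, -28.1205,   0.0124,   0.0095,
         0.    ]), 'tcp_pos': array([0.1849, 0.6485, 0.1907]), 'orientation': array([-0.4349, -3.1112,  0.0028]), 'contact_force': array([0.7206, 0.2138, 0.3508]), 'moment': array([-0.043 ,  0.0323,  0.0075]), 'gripper_force': 0.0, 'grip_width': 0.08573693822276969}
side 47.03420482200763 [-0.0529  0.      0.      0.      0.    ] cam at [ 0.5178 -0.6463  0.7127]
marker 0.72 [250.9, 181.5, 300.7, 227.9] 679 [[254.0, 188.0], [287.0, 177.0], [303.0, 226.0], [270.0, 237.0]]
[[0.5473845515383857, 0.38892724718911675], [0.647177161929953, 0.4367627517855248], [0.6631557345105429, 0.20839307471879143], [0.576665344852575, 0.17370219766360184]]
marker 0.48 [254.5, 173.4, 297.7, 179.7] 176 [[253.0, 174.0], [296.0, 174.0], [296.0, 179.0], [253.0, 179.0]]
[[0.5492365712717844, 0.4615796410670241], [0.6766514169815596, 0.4491945355306324], [0.673196
[... 1458 characters left out ...]
.6727572223578283, 0.42456312521912765], [0.5389327554040437, 0.42033466392938085], [0.5386465906986674, 0.4376008106028111]]
specimen_cup 0.69 [209.6, 122.0, 234.6, 146.9] 527 [[208.0, 123.0], [233.0, 123.0], [233.0, 148.0], [208.0, 148.0]]
[[0.7487215383236867, 0.37134108815134115], [0.7501562531214058, 0.30801034034141367], [0.6854782735603776, 0.3067401208992115], [0.6841681301954465, 0.36969654062695195]]
objective_tub 0.61 [246.0, 131.7, 260.8, 150.5] 203 [[244.0, 148.0], [244.0, 131.0], [258.0, 131.0], [258.0, 148.0]]
[[0.686047768314354, 0.2789653262549822], [0.7299827581507703, 0.2797157665461151], [0.7307421351665828, 0.24416369359755688], [0.6867662325180361, 0.24355766004433405]]
```

View pics/top0.png

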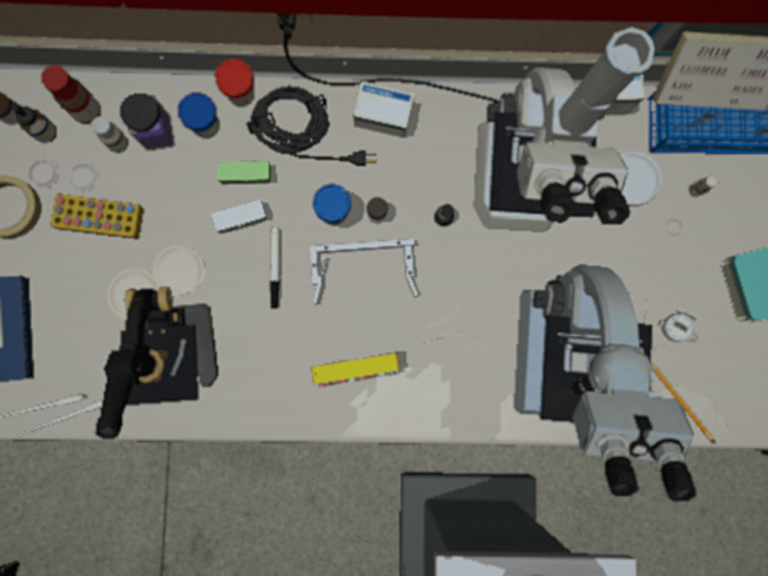

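View pics/side0.png

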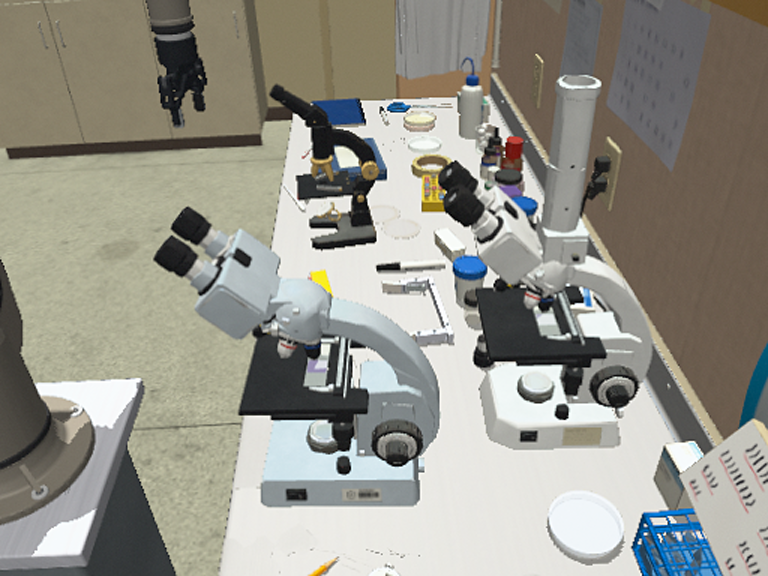

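Run:
```python
from h import *
np.set_printoptions(precision=4,suppress=True)
f=viewer.grab_frame("top"); save(f,"top1.png",(175,145,310,265),5)
th=np.radians(7); c=np.array([.60,.285])
```

```text
(no output)
```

View pics/top1.png

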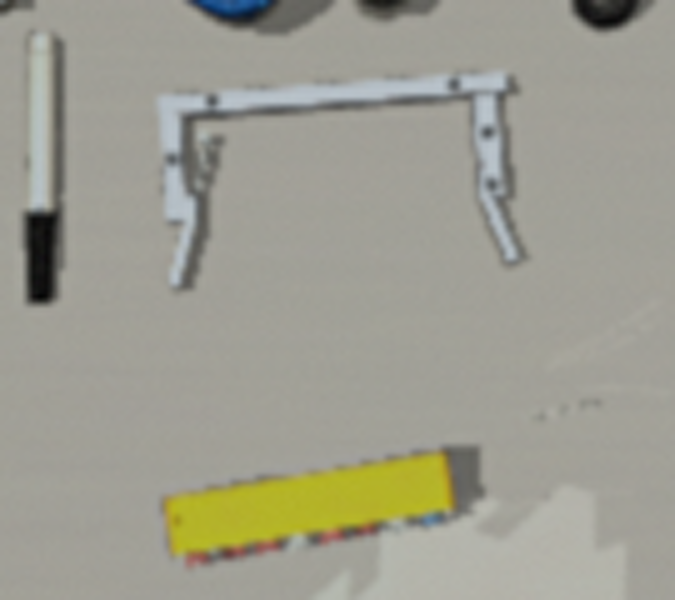

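Run:
```python
from h import *
np.set_printoptions(precision=4,suppress=True)
f=viewer.grab_frame("top")
px=lambda a:np.array(a)/5+[175,145]-.4
D=back(f,px([(190,116),(472,99),(483,190),(192,193),(187,290),(507,265)]),.02)[:,:2]; print(D)
d=D[0]-D[1]; y=d/np.linalg.norm(d); print("len",np.linalg.norm(d),"mouth",np.linalg.norm(D[4]-D[5])); 
d2=D[4]-D[5]; print("yaw",np.degrees(np.arctan2(-d[0],d[1])),np.degrees(np.arctan2(-d2[0],d2[1])))
from scipy.optimize import least_squares
M=np.array([[28.5,76.5],[28.5,-68.5],[-24,-68.5],[-24,71.5],[-58,82.5],[-58,-79.5]])/1e3
def res(p):
    c,s=np.cos(p[2]),np.sin(p[2]); return (M@np.array([[c,s],[-s,c]])+p[:2]-D).ravel()
s=least_squares(res,[.6,.28,.1]); print("dock",s.x,np.degrees(s.x[2]),s.fun.reshape(-1,2)*1e3)
R=back(f,px([(163,497),(446,452),(453,512),(172,555)]),.056)[:,:2]; print(R,R.mean(0))
e=R[0]-R[1]+R[3]-R[2]; print("rack yaw",np.degrees(np.arctan2(-e[0],e[1])),np.linalg.norm(e)/2,np.linalg.norm(R[0]-R[3]))
```

```text
[[0.6302 0.3554]
 [0.6414 0.2163]
 [0.596  0.2104]
 [0.5919 0.3534]
 [0.544  0.3547]
 [0.559  0.1982]]
len 0.13952027216707966 mouth 0.15720171396320934
yaw 4.603960695423048 5.471011208362426
dock [0.6117 0.2804 0.0724] 4.147382301288521 [[ 4.3938  3.3402]
 [ 3.6815 -2.21  ]
 [-3.2698 -0.0769]
 [-9.3048 -3.5071]
 [ 3.8855  3.772 ]
 [ 0.6138 -1.3182]]
[[0.4432 0.3607]
 [0.4661 0.2286]
 [0.4381 0.225 ]
 [0.4164 0.3557]] [0.4409 0.2925]
rack yaw 9.63228763615727 0.1332480191250717 0.027212823353111135
```

```bash
cat >> h.py <<'E'
from scipy.spatial.transform import Rotation as Ro
def plan(x,y,z,yaw,o=None):
    "scaled shift/turn to world pose; yaw (deg) = direction of tool y from world y"
    o=o or get_obs(); R=Ro.from_rotvec(o["orientation"]).as_matrix()
    s=R.T@(np.array([x,y,z])-o["tcp_pos"])/.2
    cur=np.degrees(np.arctan2(-R[0,1],R[1,1])); return s.round(3), round(-(yaw-cur)/90,3), "yaw now %.2f"%cur
E
python3 - <<'E'
from h import *
o=get_obs(); print(plan(.22,.45,.19,9.6)); f=viewer.grab_frame("side")
R=Ro.from_rotvec(o["orientation"]).as_matrix()
print(proj(f,[o["tcp_pos"]+R@[0,s*.043,-d] for d in (0,.013) for s in(-1,1)])*1.5)
save(f,"s1.png",(90,20,150,90),7)
E
```

```text
(array([-0.441, -0.91 ,  0.009]), np.float64(-0.284), 'yaw now -15.92')
[[184.52237214 150.57350567]
 [203.43002987 134.11249716]
 [183.24018655 144.45163143]
 [202.31378269 128.21034078]]
```

View pics/s1.png

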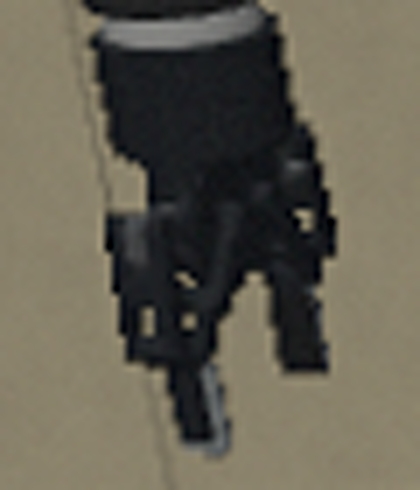

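Call:
{"method": "play_rows", "body": {"commands": [[[-1, -0.44, -0.91, 0, -0.28], [-1, -0.44, -0.91, 0, -0.28], [-1, -0.44, -0.91, 0, -0.28], [-1, -0.44, -0.91, 0, -0.28], [-1, -0.44, -0.91, 0, -0.28], [-1, -0.44, -0.91, 0, -0.28], [-1, -0.44, -0.91, 0, -0.28], [-1, -0.44, -0.91, 0, -0.28], [-1, -0.44, -0.91, 0, -0.28]]]}}

```text
clock: 1.5
tcp_pos: [0.2194, 0.4516, 0.192]
orientation: [-0.256, 3.131, 0.002]
contact_force: [-0.5, 0.5, 0.1]
grip_width: 0.0855
gripper_force: 0.0
```

Run:
```python
from h import *
o=get_obs(); print(o["joints"],plan(.377,.282,.12,9.6))
R=Ro.from_rotvec(o["orientation"]).as_matrix()
P=[o["tcp_pos"]+R@[0,s*.0,-d] for d in (0,.05,.1) for s in [1]]
out=[]
for n in("side","top"):
    f=viewer.grab_frame(n); p=proj(f,P); print(n,p)
    im=f["pixels"][:,:,::-1].copy()
    c=p[0].astype(int); x0=int(np.clip(c[0]-50,0,412)); y0=int(np.clip(c[1]-60,0,284)); 
    k=cv2.resize(im[y0:y0+100,x0:x0+100],None,fx=4,fy=4)
    for q in p: cv2.circle(k,tuple(int(v) for v in (q-[x0,y0])*4),3,(0,0,255),-1)
    out.append(k)
cv2.imwrite("pics/b2.png",np.hstack(out))
```

```text
[-1.19843252  0.1937915  -0.05029857  1.959386    0.01119999  0.98740295
  0.48008371] (array([-0.64 , -0.965,  0.359]), np.float64(-0.003), 'yaw now 9.35')
side [[128.89376986 122.6756613 ]
 [125.29711874 105.49986591]
 [121.54911503  87.49498768]]
top [[151.55356691 358.14110864]
 [145.93040256 364.96214978]
 [139.57152015 372.6766953 ]]
```

View pics/b2.png

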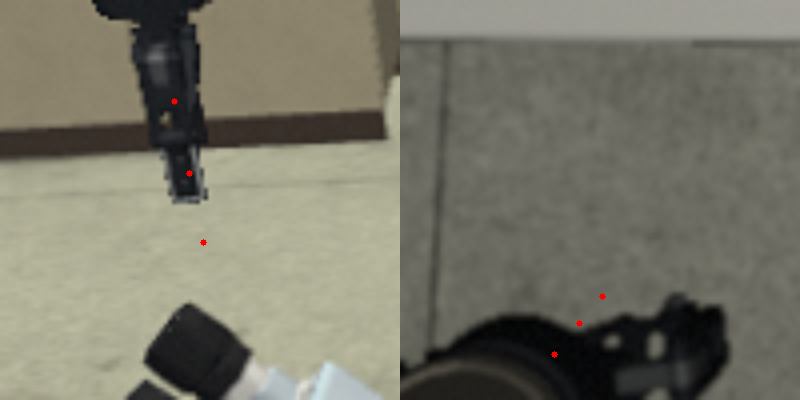

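Run:
```python
from h import *
np.set_printoptions(precision=4,suppress=True)
fs=viewer.grab_frame("side"); ft=viewer.grab_frame("top"); o=get_obs()
def ray(f,p):
    a,b=back(f,[p],0.)[0],back(f,[p],.5)[0]; return a,(b-a)/np.linalg.norm(b-a)
for ps,pt in [((125,112),(181,361)),((125,112),(176,358))]:
    a,u=ray(fs,ps); b,v=ray(ft,pt)
    s=np.linalg.lstsq(np.c_[u,-v],b-a,rcond=None)[0]; print(a+s[0]*u,b+s[1]*v)
R=Ro.from_rotvec(o["orientation"]).as_matrix()
for d in(0,.013): print(proj(fs,o["tcp_pos"]+R@[0,-.05,-d]),proj(ft,o["tcp_pos"]+R@[0,-.05,-d]),proj(fs,o["tcp_pos"]+R@[0,.05,-d]),proj(ft,o["tcp_pos"]+R@[0,.05,-d]))
print(o["tcp_pos"],{k:v for k,v in fs.items() if k!="pixels"},fs["pixels"].shape, {k:v for k,v in ft.items() if k!="pixels"})
for th in("specimen_cup","objective_tub","microscope_1","microscope_old","dock","microtube_rack"):
  for f in(fs,ft): print(th,[(q["score"],q["rect"]) for q in viewer.trace(f,th)[:1]])
```

```text
[0.233  0.3866 0.2525] [0.2294 0.386  0.2533]
[0.2305 0.3956 0.2486] [0.2333 0.3961 0.248 ]
[[128.5476 131.2282]] [[177.4971 353.8636]] [[129.1738 115.2671]] [[126.2689 362.3877]]
[[127.5917 126.7332]] [[176.4885 355.484 ]] [[128.2898 110.9766]] [[124.4687 364.1544]]
[0.2194 0.4509 0.1915] {'fovy': 47.03420482200763, 'cx': 261.51365034396594, 'cy': 194.99776817259684, 'distortion': array([-0.0529,  0.    ,  0.    ,  0.    ,  0.    ]), 'world_to_cam': array([[ 0.9977, -0.0647, -0.0209, -0.5435],
       [ 0.0546,  0.5786,  0.8138, -0.2344],
       [-0.0406, -0.8131,  0.5807, -0.9184],
       [ 0.    ,  0.    ,  0.    ,  1.    ]]), 'shot': 8} (384, 512, 3) {'fovy': 46.96101681541741, 'cx': 255.6440434191601, 'cy': 196.62221724398984, 'distortion': array([0.0336, 0.    , 0.    , 0.    , 0.    ]), 'world_to_cam': array([[ 0.0143, -0.9996,  0.026 ,  0.2396],
       [ 0.9935,  0.0172,  0.1127, -0.5634],
       [-0.1131,  0.0242,  0.9933, -1.0471],
       [ 0.    ,  0.    ,  0.    ,  1.    ]]), 'shot': 9}
specimen_cup [(0.68, [304.0, 172.2, 326.0, 198.2])]
specimen_cup [(0.83, [209.3, 118.8, 233.7, 149.1])]
objective_tub [(0.44, [307.8, 192.9, 319.9, 214.8])]
objective_tub [(0.73, [245.1, 129.8, 256.9, 151.3])]
microscope_1 [(0.73, [206.3, 183.0, 216.6, 196.1])]
microscope_1 []
microscope_old []
microscope_old []
dock [(0.96, [256.0, 184.3, 302.6, 225.1])]
dock [(0.79, [208.7, 156.8, 278.1, 202.8])]
microtube_rack []
microtube_rack [(0.95, [206.1, 237.1, 269.3, 259.3])]
```

Call:
{"method": "play_rows", "body": {"commands": [[[-1, -0.64, -0.96, 0.36, 0], [-1, -0.64, -0.96, 0.36, 0], [-1, -0.64, -0.96, 0.36, 0], [-1, -0.64, -0.96, 0.36, 0], [-1, -0.64, -0.96, 0.36, 0], [-1, -0.64, -0.96, 0.36, 0], [-1, -0.64, -0.96, 0.36, 0], [-1, -0.64, -0.96, 0.36, 0], [-1, -0.64, -0.96, 0.36, 0]]]}}

```text
clock: 3.05
tcp_pos: [0.3769, 0.2818, 0.1198]
orientation: [0.254, -3.131, -0.001]
contact_force: [0.3, 1.2, 0.9]
grip_width: 0.0854
gripper_force: 0.0
```

Run:
```python
from h import *
o=get_obs(); print(o["tcp_pos"],o["joints"],plan(.377,.282,.06,9.6))
R=Ro.from_rotvec(o["orientation"]).as_matrix()
P=[o["tcp_pos"]+R@[0,s*.05,-d] for d in (0,.013) for s in [-1,1]]
out=[]
for n in("side","top"):
    f=viewer.grab_frame(n); p=proj(f,P); print(n,p)
    im=f["pixels"][:,:,::-1].copy()
    c=p.mean(0).astype(int); x0=int(np.clip(c[0]-50,0,412)); y0=int(np.clip(c[1]-60,0,284)); print(x0,y0)
    k=cv2.resize(im[y0:y0+100,x0:x0+100],None,fx=4,fy=4)
    for q in p: cv2.circle(k,tuple(int(v) for v in (q-[x0,y0])*4),3,(0,0,255),-1)
    out.append(k)
cv2.imwrite("pics/b3.png",np.hstack(out))
```

```text
[0.37691484 0.28175376 0.11984739] [-0.85965886  0.23289693  0.09796593  2.10789516 -0.0320251   0.80184488
  0.99081144] (array([-0.001,  0.001,  0.299]), np.float64(-0.003), 'yaw now 9.29')
side [[187.51427412 187.21750622]
 [183.99513442 165.89842936]
 [186.86988074 182.70705812]
 [183.37703883 161.56799646]]
135 114
top [[262.92197512 271.48311951]
 [217.4555895  278.44179783]
 [263.18042607 271.81752086]
 [217.09582806 278.87278931]]
190 215
```

View pics/b3.png

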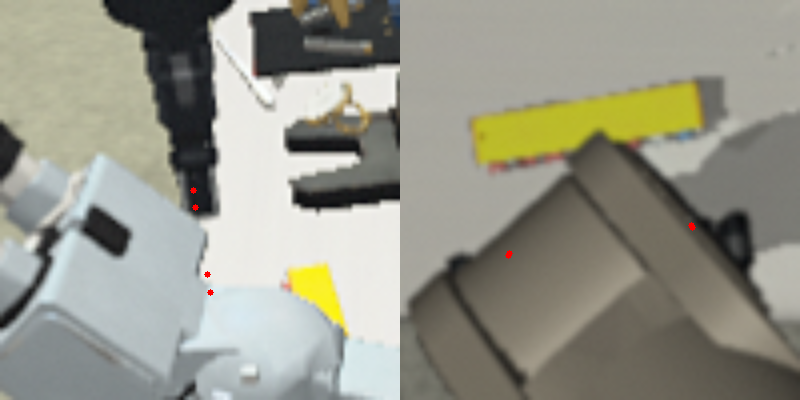

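Run:
```python
from h import *
np.set_printoptions(precision=1,suppress=True)
fs=viewer.grab_frame("side"); ft=viewer.grab_frame("top")
# cup: base & lid centre from top view
for f in(fs,ft):
    q=viewer.trace(f,"specimen_cup")[0]; print(q["rect"])
c=[.720,.335]
t=back(ft,[(221.5,134)],.068)[0]; print("cup lid xy",t)
for z in(0,.068):
    a=np.linspace(0,6.28,40); P=np.c_[t[0]+.031*np.cos(a),t[1]+.031*np.sin(a),0*a+z]
    for f in(fs,ft): p=proj(f,P); print(z,p.min(0),p.max(0))
x=np.array([.9965,.0837]);y=np.array([-.0837,.9965]);o=np.array([.6086,.2797])
M=np.array([[28.5,76.5],[28.5,-68.5],[-58,82.5],[-58,-79.5]])/1e3
P=np.c_[M@np.array([x,y])+o,[.02]*4]; p=proj(fs,P); print(p)
im=fs["pixels"][:,:,::-1].copy(); k=cv2.resize(im[130:240,150:340],None,fx=4,fy=4)
ob=get_obs(); R=Ro.from_rotvec(ob["orientation"]).as_matrix()
for q in p: cv2.circle(k,tuple(int(v) for v in (q-[150,130])*4),3,(0,0,255),-1)
cv2.imwrite("pics/s4.png",k)
```

```text
[303.0, 174.3, 328.3, 199.1]
[208.7, 119.4, 232.0, 149.6]
cup lid xy [0.7 0.3 0.1]
0 [299.8 189.9] [322.3 203. ]
0 [210.6 128.8] [235.1 152.9]
0.068 [300.6 169.4] [323.8 182.1]
0.068 [208.4 121.3] [234.5 146.8]
[[283.9 186.5]
 [294.8 218.6]
 [252.7 188.4]
 [261.4 225.2]]
```

View pics/s4.png

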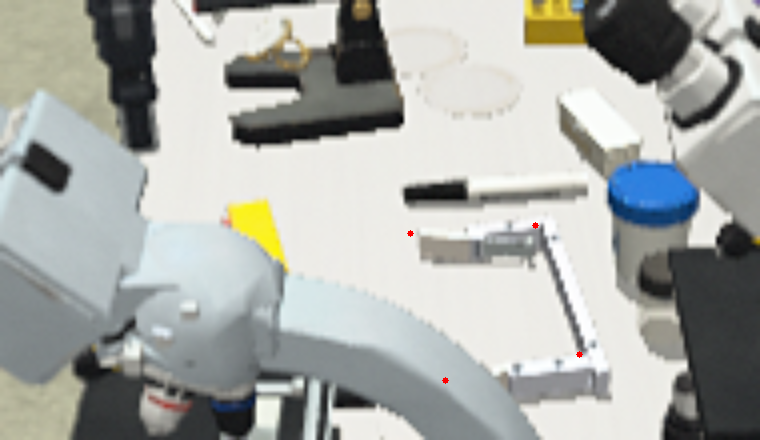

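Call:
{"method": "play_rows", "body": {"commands": [[[1, 0, 0, 0.1, 0], [1, 0, 0, 0.2, 0], [1, 0, 0, 0.3, 0], [1, 0, 0, 0.4, 0], [1, 0, 0, 0.4, 0], [1, 0, 0, 0.4, 0], [1, 0, 0, 0.4, 0], [1, 0, 0, 0.4, 0]]]}}

```text
clock: 4.02
tcp_pos: [0.3779, 0.282, 0.0409]
orientation: [-0.254, 3.13, 0.002]
contact_force: [0.1, 0.5, -0.2]
grip_width: -0.0001
gripper_force: 0.0
```

Run:
```python
from h import *
o=get_obs(); print(o["tcp_pos"],o["contact_force"],o["grip_width"])
f=viewer.grab_frame("side"); im=f["pixels"][:,:,::-1].copy(); k=cv2.resize(im[130:230,130:260],None,fx=5,fy=5)
R=Ro.from_rotvec(o["orientation"]).as_matrix()
for d in(0,.02,.04,.06):
    q=proj(f,o["tcp_pos"]-R@[0,0,d])[0]; print(q); cv2.circle(k,tuple(int(v) for v in (q-130)*5),3,(0,0,255),-1)
cv2.imwrite("pics/s5.png",k)
```

```text
[0.37786491 0.28197161 0.04091911] [ 0.07638075  0.48863623 -0.15043803] -0.0001224498569708591
[189.73352402 201.69693058]
[188.81949187 195.41440962]
[187.888105   189.00124746]
[186.93893579 182.45378193]
```

View pics/s5.png

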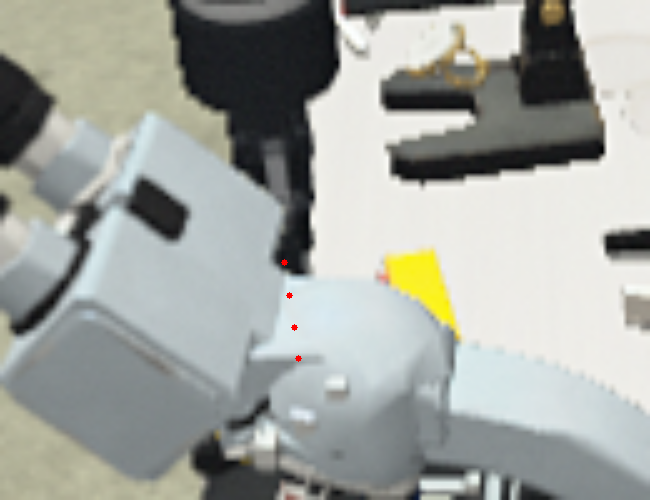

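Call:
{"method": "play_rows", "body": {"commands": [[[1, 0, 0, 0.03, 0], [1, 0, 0, 0.06, 0], [1, 0, 0, 0.09, 0], [1, 0, 0, 0.12, 0], [1, 0, 0, 0.15, 0], [1, 0, 0, 0.17, 0], [1, 0, 0, 0.18, 0], [1, 0, 0, 0.19, 0], [1, 0, 0, 0.2, 0]]]}}

```text
clock: 4.82
tcp_pos: [0.3772, 0.2812, -0.0005]
orientation: [-0.254, 3.131, 0.0]
contact_force: [-0.4, 0.3, -0.2]
grip_width: 0.0
gripper_force: 0.0
```

Call:
{"method": "play_rows", "body": {"commands": [[[1, 0, 0, 0.01, 0], [1, 0, 0, 0.02, 0], [1, 0, 0, 0.02, 0]]]}}

```text
clock: 5.07
tcp_pos: [0.377, 0.2811, -0.0045]
orientation: [0.254, -3.131, 0.0]
contact_force: [-0.3, -0.5, -0.6]
grip_width: -0.0002
gripper_force: 0.0
```

Call:
{"method": "play_rows", "body": {"commands": [[[1, 0, 0, 0.02, 0], [1, 0, 0, 0.03, 0], [1, 0, 0, 0.04, 0], [1, 0, 0, 0.05, 0], [1, 0, 0, 0.05, 0]]]}}

```text
clock: 5.48
tcp_pos: [0.3769, 0.281, -0.0147]
orientation: [0.254, -3.131, 0.001]
contact_force: [0.1, -0.0, -0.1]
grip_width: -0.0001
gripper_force: 0.0
```

Call:
{"method": "play_rows", "body": {"commands": [[[1, 0, 0, 0.02, 0], [1, 0, 0, 0.03, 0], [1, 0, 0, 0.04, 0], [1, 0, 0, 0.05, 0], [1, 0, 0, 0.05, 0]]]}}

```text
clock: 5.9
tcp_pos: [0.3769, 0.2809, -0.0247]
orientation: [0.254, -3.131, 0.001]
contact_force: [-0.1, 0.3, -0.8]
grip_width: 0.0001
gripper_force: 0.0
```

Call:
{"method": "play_rows", "body": {"commands": [[[1, 0, 0, 0.01, 0], [1, 0, 0, 0.02, 0], [1, 0, 0, 0.03, 0], [1, 0, 0, 0.03, 0]]]}}

```text
clock: 6.23
tcp_pos: [0.3769, 0.281, -0.0307]
orientation: [0.254, -3.131, 0.0]
contact_force: [-0.1, -0.6, -0.4]
grip_width: -0.0
gripper_force: 0.0
```

Call:
{"method": "play_rows", "body": {"commands": [[[1, 0, 0, 0.01, 0], [1, 0, 0, 0.02, 0], [1, 0, 0, 0.025, 0], [1, 0, 0, 0.025, 0]]]}}

```text
clock: 6.57
tcp_pos: [0.377, 0.281, -0.0355]
orientation: [0.254, -3.131, 0.0]
contact_force: [0.3, 0.0, -0.9]
grip_width: -0.0
gripper_force: 0.0
```

Call:
{"method": "play_rows", "body": {"commands": [[[1, 0, 0, 0.01, 0], [1, 0, 0, 0.015, 0], [1, 0, 0, 0.015, 0]]]}}

```text
clock: 6.82
tcp_pos: [0.377, 0.2811, -0.0385]
orientation: [0.254, -3.131, 0.0]
contact_force: [0.0, 0.5, 0.9]
grip_width: -0.0001
gripper_force: 0.0
```

Call:
{"method": "play_rows", "body": {"commands": [[[1, 0, 0, 0.005, 0], [1, 0, 0, 0.01, 0], [1, 0, 0, 0.01, 0]]]}}

```text
clock: 7.07
tcp_pos: [0.3772, 0.2813, -0.0395]
orientation: [0.254, -3.131, -0.0]
contact_force: [-2.3, -2.1, 12.4]
grip_width: 0.0001
gripper_force: 6.4
```

Call:
{"method": "play_rows", "body": {"commands": [[[1, 0, 0, 0.005, 0], [1, 0, 0, 0.01, 0], [1, 0, 0, 0.01, 0]]]}}

```text
clock: 7.32
tcp_pos: [0.3772, 0.2813, -0.0397]
orientation: [0.253, -3.131, -0.001]
contact_force: [-8.2, -5.9, 42.4]
grip_width: -0.0001
gripper_force: 21.4
```

Call:
{"method": "play_rows", "body": {"commands": [[[1, 0, 0, 0.005, 0], [1, 0, 0, 0.01, 0], [1, 0, 0, 0.01, 0]]]}}

```text
clock: 7.57
tcp_pos: [0.3772, 0.2813, -0.0398]
orientation: [0.253, -3.131, -0.002]
contact_force: [-13.8, -9.8, 71.9]
grip_width: 0.0001
gripper_force: 36.3
```

Call:
{"method": "play_rows", "body": {"commands": [[[-1, 0, 0, -0.05, 0], [-1, 0, 0, -0.1, 0], [-1, 0, 0, -0.15, 0], [-1, 0, 0, -0.19, 0], [-1, 0, 0, -0.19, 0], [-1, 0, 0, -0.19, 0], [-1, 0, 0, -0.19, 0], [-1, 0, 0, -0.19, 0], [-1, 0, 0, -0.19, 0]]]}}

```text
clock: 8.32
tcp_pos: [0.3767, 0.2808, -0.0069]
orientation: [0.254, -3.13, 0.001]
contact_force: [0.1, 0.3, -0.2]
grip_width: 0.0851
gripper_force: 0.0
```

Run:
```python
from h import *
o=get_obs(); print(o["tcp_pos"],o["contact_force"],o["grip_width"],plan(.404,.2864,-.007,9.6),plan(.404,.2864,-.007,9.6)[0]*.2)
```

```text
[ 0.37674417  0.28083577 -0.00685911] [ 0.09886158  0.26703167 -0.2191606 ] 0.08511489236138153 (array([-0.139,  0.005,  0.001]), np.float64(-0.003), 'yaw now 9.29') [-0.0278  0.001   0.0002]
```

Call:
{"method": "play_rows", "body": {"commands": [[[-1, -0.07, 0, 0, 0], [-1, -0.14, 0, 0, 0], [-1, -0.16, 0, 0, 0], [-1, -0.18, -0.003, 0, 0], [-1, -0.2, 0, -0.014, 0], [-1, -0.22, 0, -0.026, 0], [-1, -0.24, 0, -0.036, 0], [-1, -0.26, 0, -0.045, 0], [-1, -0.28, 0, -0.05, 0], [-1, -0.3, 0, -0.055, 0]]]}}

```text
clock: 9.15
tcp_pos: [0.4367, 0.291, 0.005]
orientation: [-0.254, 3.131, 0.0]
contact_force: [0.5, -0.1, -0.4]
grip_width: 0.0855
gripper_force: 0.0
```

Run:
```python
from h import *
f=viewer.grab_frame("top"); 
q=viewer.trace(f,"microtube_rack"); print([(a["score"],a["rect"],a["pixels"].sum()) for a in q])
k=f["pixels"][200:270,190:290]; s=viewer.grab_frame("side")["pixels"][170:240,170:270]
cv2.imwrite("pics/c6.png",cv2.resize(np.hstack([k,s])[:,:,::-1],None,fx=4,fy=4))
```

```text
[(0.59, [257.2, 225.1, 265.0, 235.3], np.int64(34))]
```

View pics/c6.png

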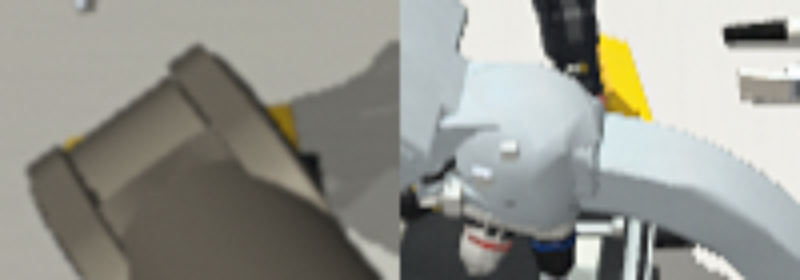

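Call:
{"method": "play_rows", "body": {"commands": [[[-1, -0.02, 0, -0.003, 0], [-1, -0.04, 0, -0.005, 0], [-1, -0.06, 0, -0.005, 0], [-1, -0.08, 0, -0.005, 0], [-1, -0.08, 0, -0.005, 0], [-1, -0.08, 0, -0.005, 0]]]}}

```text
clock: 9.8
tcp_pos: [0.4524, 0.2934, 0.0056]
orientation: [-0.254, 3.131, 0.0]
contact_force: [-0.5, -0.6, -0.3]
grip_width: 0.0857
gripper_force: 0.0
```

Call:
{"method": "play_rows", "body": {"commands": [[[-1, 0.05, 0, -0.1, 0], [-1, 0.15, 0, -0.2, 0], [-1, 0.3, 0, -0.3, 0], [-1, 0.4, 0, -0.3, 0], [-1, 0.4, 0.2, -0.35, 0], [-1, 0.4, 0.4, -0.4, 0], [-1, 0.4, 0.6, -0.4, 0], [-1, 0.4, 0.6, -0.4, 0], [-1, 0.4, 0.6, -0.4, 0]]]}}

```text
clock: 10.55
tcp_pos: [0.3524, 0.4015, 0.0857]
orientation: [0.262, -3.131, -0.002]
contact_force: [0.2, -0.2, -1.3]
grip_width: 0.086
gripper_force: 0.0
```

Run:
```python
from h import *
print(get_obs()["tcp_pos"])
f=viewer.grab_frame("top"); 
q=viewer.trace(f,"microtube_rack"); print([(a["score"],a["rect"],a["pixels"].sum()) for a in q])
save(f,"t7.png",(180,145,300,265),5)
```

```text
[0.35243988 0.40151389 0.08574776]
[(0.95, [203.8, 211.3, 263.6, 242.3], np.int64(1312))]
```

View pics/t7.png

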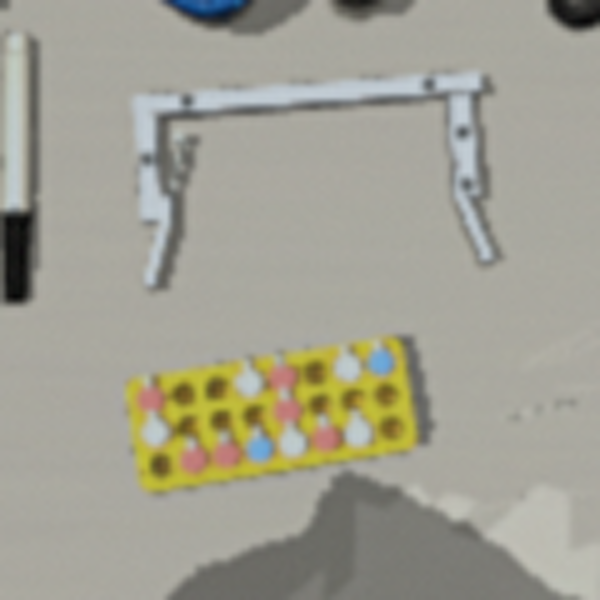

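```bash
cat >> h.py <<'E'
DO=np.array([.6086,.2797]); DY=np.radians(4.8); DX=np.array([np.cos(DY),np.sin(DY)]); DV=np.array([-DX[1],DX[0]])
def rack(f=None):
    f=f or viewer.grab_frame("top"); q=viewer.trace(f,"microtube_rack")
    if not q: return None
    m=q[0]["pixels"].astype(np.uint8)
    cs,_=cv2.findContours(m,cv2.RETR_EXTERNAL,cv2.CHAIN_APPROX_NONE); c=max(cs,key=cv2.contourArea).reshape(-1,2)
    w=back(f,c,.028)[:,:2].astype(np.float32)*1000; (ctr,sz,_)=rc=cv2.minAreaRect(w); b=cv2.boxPoints(rc)
    e=[b[1]-b[0],b[2]-b[1]]; e=max(e,key=np.linalg.norm); e=e*np.sign(e[1]); yaw=np.degrees(np.arctan2(-e[0],e[1])); ctr=np.array(ctr)/1000
    d=ctr-DO; return dict(score=q[0]["score"],ctr=ctr.round(4),yaw=round(float(yaw),1),size=np.round(sz,0),dock=(np.array([d@DX,d@DV])*1000).round(1))
E
python3 - <<'E'
from h import *
f=viewer.grab_frame("top"); print(rack(f))
B=back(f,np.array([(128,382),(405,337),(418,447),(145,492)])/5+[180,145]-.4,.028)[:,:2]; e=B[0]-B[1]+B[3]-B[2]
print(B.mean(0),np.degrees(np.arctan2(-e[0],e[1])),np.linalg.norm(e)/2, ((B.mean(0)-DO)@DX,(B.mean(0)-DO)@DV))
for p in [(455,97),(158,112),(154,288),(484,263)]:
    w=back(f,[np.array(p)/5+[180,145]-.4],.02)[0,:2]-DO; print(p,w@DX,w@DV)
for n in("top","side"):
    g=viewer.grab_frame(n)
    for t in ("marker","specimen_cup","objective_tub"): print(n,t,[a["rect"] for a in viewer.trace(g,t)[:1]])
E
```

```text
{'score': 0.96, 'ctr': array([0.484 , 0.3002]), 'yaw': 10.4, 'size': array([ 57., 136.]), 'dock': array([-122.5,   30.8])}
[0.48391089 0.29843232] 10.166673776611168 0.13422501039901794 (np.float64(-0.12268433085623164), np.float64(0.02910033548440729))
(455, 97) 0.028152360391215995 -0.06994821270347262
(158, 112) 0.03010075759379745 0.07691908840515939
(154, 288) -0.05683054522492127 0.08394642924488789
(484, 263) -0.05531014173086645 -0.0781319394143017
top marker [[181.2, 150.1, 186.3, 209.4]]
top specimen_cup [[209.4, 119.4, 232.9, 150.6]]
top objective_tub [[245.5, 129.1, 257.1, 148.3]]
side marker [[252.0, 170.9, 298.3, 180.2]]
side specimen_cup [[300.0, 173.2, 326.4, 197.7]]
side objective_tub [[309.1, 192.9, 318.2, 216.7]]
```

```bash
cat >> h.py <<'E'
def dplan(x,y,z,yaw=4.8): p=DO+x*DX+y*DV; return p.round(4),plan(p[0],p[1],z,yaw)
E
python3 - <<'E'
from h import *
print(dplan(-.125,.135,.06))
E
```

```text
(array([0.4727, 0.4038]), (array([-0.59 , -0.071,  0.129]), np.float64(0.05), 'yaw now 9.26'))
```

Call:
{"method": "play_rows", "body": {"commands": [[[1, -0.15, -0.02, 0.0, 0.05], [1, -0.3, -0.04, 0.1, 0.05], [1, -0.45, -0.06, 0.13, 0.05], [1, -0.59, -0.07, 0.13, 0.05], [1, -0.59, -0.07, 0.13, 0.05], [1, -0.59, -0.07, 0.13, 0.05], [1, -0.59, -0.07, 0.23, 0.05], [1, -0.59, -0.07, 0.33, 0.05], [1, -0.59, -0.07, 0.43, 0.05], [1, -0.59, -0.07, 0.52, 0.05], [1, -0.59, -0.07, 0.565, 0.05], [1, -0.59, -0.07, 0.565, 0.05]]]}}

```text
clock: 12.15
tcp_pos: [0.47, 0.4034, -0.0292]
orientation: [0.133, -3.135, 0.004]
contact_force: [0.2, 0.3, 0.5]
grip_width: -0.0001
gripper_force: 0.0
```

Run:
```python
from h import *
o=get_obs(); print(o["tcp_pos"],o["contact_force"],o["grip_width"]); print(dplan(-.125,.0975,-.027),dplan(-.125,.088,-.027)); print(rack())
```

```text
[ 0.46997088  0.4033808  -0.02917027] [0.22784875 0.31272687 0.48786736] -0.00013614944720465377
(array([0.4759, 0.3664]), (array([-0.014, -0.187, -0.01 ]), np.float64(0.001), 'yaw now 4.86')) (array([0.4767, 0.3569]), (array([-0.014, -0.234, -0.01 ]), np.float64(0.001), 'yaw now 4.86'))
{'score': 0.61, 'ctr': array([0.4849, 0.2987]), 'yaw': 10.3, 'size': array([ 58., 133.]), 'dock': array([-121.7,   29.3])}
```

Call:
{"method": "play_rows", "body": {"commands": [[[1, -0.01, -0.04, -0.005, 0], [1, -0.014, -0.08, -0.005, 0], [1, -0.014, -0.1, -0.005, 0], [1, -0.014, -0.12, -0.005, 0], [1, -0.014, -0.14, -0.005, 0], [1, -0.014, -0.16, -0.005, 0], [1, -0.014, -0.18, -0.005, 0], [1, -0.014, -0.2, -0.005, 0], [1, -0.014, -0.22, -0.005, 0], [1, -0.014, -0.234, -0.005, 0], [1, -0.014, -0.234, -0.005, 0]]]}}

```text
clock: 13.17
tcp_pos: [0.4794, 0.3567, -0.0264]
orientation: [0.13, -3.139, 0.001]
contact_force: [-0.3, -0.4, 0.4]
grip_width: 0.0
gripper_force: 0.0
```

Run:
```python
from h import *
o=get_obs(); print(o["tcp_pos"],o["contact_force"],dplan(-.125,.0825,-.027)); print(rack()); print(rack())
```

```text
[ 0.47935178  0.35666693 -0.02639141] [-0.33481968 -0.38565307  0.36217366] (array([0.4771, 0.3515]), (array([ 0.013, -0.025,  0.003]), np.float64(-0.001), 'yaw now 4.73'))
{'score': 0.83, 'ctr': array([0.4872, 0.2562]), 'yaw': 7.3, 'size': array([ 58., 102.]), 'dock': array([-122.9,  -13.3])}
{'score': 0.78, 'ctr': array([0.4865, 0.2578]), 'yaw': 8.3, 'size': array([56., 98.]), 'dock': array([-123.5,  -11.6])}
```

Call:
{"method": "play_rows", "body": {"commands": [[[1, 0.006, -0.013, 0, 0], [1, 0.01, -0.026, 0, 0], [1, 0.01, -0.028, 0, 0], [1, 0.01, -0.028, 0, 0], [1, 0.01, 0.05, -0.01, 0], [1, 0.01, 0.1, -0.1, 0], [1, 0.1, 0.15, -0.25, 0], [1, 0.3, 0.15, -0.4, 0], [1, 0.5, 0.15, -0.45, 0], [1, 0.6, 0.15, -0.45, 0], [1, 0.6, 0.15, -0.45, 0]]]}}

```text
clock: 14.28
tcp_pos: [0.3509, 0.3795, 0.0648]
orientation: [0.141, -3.136, -0.002]
contact_force: [-0.9, 0.1, -0.3]
grip_width: 0.0
gripper_force: 0.0
```

Run:
```python
from h import *
o=get_obs(); print(o["tcp_pos"]); print(rack()); print(rack())
for t in(-.19,-.165): print(dplan(t,0,-.038))
```

```text
[0.3509434  0.37951371 0.0647678 ]
{'score': 0.9, 'ctr': array([0.4836, 0.269 ]), 'yaw': 9.3, 'size': array([ 56., 135.]), 'dock': array([-125.5,   -0.2])}
None
(array([0.4193, 0.2638]), (array([-0.257, -0.597,  0.509]), np.float64(-0.0), 'yaw now 4.77'))
(array([0.4442, 0.2659]), (array([-0.382, -0.597,  0.51 ]), np.float64(-0.0), 'yaw now 4.77'))
```

Call:
{"method": "play_rows", "body": {"commands": [[[-1, -0.06, -0.15, 0, 0], [-1, -0.12, -0.3, 0, 0], [-1, -0.18, -0.45, 0, 0], [-1, -0.207, -0.597, 0, 0], [-1, -0.207, -0.597, 0, 0], [-1, -0.207, -0.597, 0.1, 0], [-1, -0.207, -0.597, 0.25, 0], [-1, -0.207, -0.597, 0.4, 0], [-1, -0.207, -0.597, 0.48, 0], [-1, -0.207, -0.597, 0.515, 0], [-1, -0.207, -0.597, 0.515, 0]]]}}

```text
clock: 15.4
tcp_pos: [0.4083, 0.2613, -0.041]
orientation: [0.129, -3.137, 0.003]
contact_force: [0.1, 0.6, 1.0]
grip_width: 0.085
gripper_force: 0.0
```

Run:
```python
from h import *
o=get_obs(); print(o["tcp_pos"],o["contact_force"],o["grip_width"])
for t in(-.165,-.125,-.1): print(dplan(t,0,-.039))
```

```text
[ 0.40826946  0.26126083 -0.04098618] [0.14165895 0.63839066 0.97945355] 0.08496349133223897
(array([0.4442, 0.2659]), (array([-0.181,  0.008, -0.01 ]), np.float64(-0.001), 'yaw now 4.71'))
(array([0.484 , 0.2692]), (array([-0.381,  0.009, -0.011]), np.float64(-0.001), 'yaw now 4.71'))
(array([0.509 , 0.2713]), (array([-0.506,  0.009, -0.011]), np.float64(-0.001), 'yaw now 4.71'))
```

Push to dock x ≈ −0.10 (rack centre ≈ −61 mm), then check.

Call:
{"method": "play_rows", "body": {"commands": [[[-1, -0.08, 0.008, -0.01, 0], [-1, -0.13, 0.008, -0.01, 0], [-1, -0.17, 0.008, -0.01, 0], [-1, -0.21, 0.008, -0.01, 0], [-1, -0.25, 0.008, -0.01, 0], [-1, -0.29, 0.008, -0.01, 0], [-1, -0.33, 0.008, -0.01, 0], [-1, -0.37, 0.008, -0.01, 0], [-1, -0.41, 0.008, -0.01, 0], [-1, -0.45, 0.008, -0.01, 0], [-1, -0.48, 0.008, -0.01, 0], [-1, -0.48, 0.008, -0.01, 0]]]}}

```text
clock: 16.4
tcp_pos: [0.5058, 0.2718, -0.0372]
orientation: [-0.13, 3.137, 0.001]
contact_force: [-0.2, -0.4, -0.2]
grip_width: 0.0855
gripper_force: 0.0
```

Run:
```python
from h import *
o=get_obs(); print(o["tcp_pos"],o["contact_force"])
f=viewer.grab_frame("top"); print(rack(f)); q=viewer.trace(f,"microtube_rack")
if q: print(q[0]["rect"],q[0]["pixels"].sum())
# predicted rect if rack centred
d=(o["tcp_pos"][:2]-DO); x=d@DX+.039; print("rack x pred",x)
P=[np.r_[DO+(x+a)*DX+b*DV,.028] for a in(-.028,.028) for b in(-.068,.068)]; p=proj(f,P); print(p)
y=f["pixels"].astype(int); m=((y[...,0]>120)&(y[...,1]>100)&(y[...,2]<90)); m[:150]=0; m[270:]=0; m[:,:190]=0; m[:,300:]=0
ys,xs=np.nonzero(m); print(len(xs),xs.min(),xs.max(),ys.min(),ys.max())
for a in(xs.min(),xs.min()+1,xs.max()-1,xs.max()): print(a,ys[xs==a])
for t in(-.1,-.06,-.039): print(dplan(t,0,-.039))
```

```text
[ 0.50581823  0.2717599  -0.03718921] [-0.17295559 -0.38661565 -0.24878663]
None
rack x pred -0.06408571276193778
[[273.6146924  212.1242072 ]
 [217.59811238 215.9076287 ]
 [271.92064582 189.30525428]
 [216.22181112 192.96492324]]
14 220 273 191 195
220 [194]
221 [195]
272 [191 192 193 194]
273 [192 193 194 195]
(array([0.509 , 0.2713]), (array([-0.026, -0.004,  0.008]), np.float64(-0.0), 'yaw now 4.78'))
(array([0.5488, 0.2747]), (array([-0.226, -0.004,  0.008]), np.float64(-0.0), 'yaw now 4.78'))
(array([0.5697, 0.2764]), (array([-0.331, -0.004,  0.008]), np.float64(-0.0), 'yaw now 4.78'))
```

Call:
{"method": "play_rows", "body": {"commands": [[[-1, -0.02, -0.003, 0.005, 0], [-1, -0.04, -0.003, 0.005, 0], [-1, -0.06, -0.003, 0.005, 0], [-1, -0.08, -0.003, 0.005, 0], [-1, -0.1, -0.003, 0.005, 0], [-1, -0.12, -0.003, 0.005, 0], [-1, -0.14, -0.003, 0.005, 0], [-1, -0.16, -0.003, 0.005, 0], [-1, -0.16, -0.003, 0.005, 0]]]}}

```text
clock: 17.3
tcp_pos: [0.5372, 0.2737, -0.0381]
orientation: [-0.13, 3.138, 0.0]
contact_force: [-0.3, 0.3, 0.2]
grip_width: 0.0848
gripper_force: 0.0
```

Call:
{"method": "play_rows", "body": {"commands": [[[-1, -0.02, 0, 0, 0], [-1, -0.04, 0, 0, 0], [-1, -0.06, 0, 0, 0], [-1, -0.08, 0, 0, 0], [-1, -0.1, 0, 0, 0], [-1, -0.12, 0, 0, 0], [-1, -0.13, 0, 0, 0], [-1, -0.13, 0, 0, 0]]]}}

```text
clock: 17.97
tcp_pos: [0.5627, 0.2761, -0.0383]
orientation: [-0.131, 3.138, 0.001]
contact_force: [-0.8, -0.3, 0.3]
grip_width: 0.0856
gripper_force: 0.0
```

Run:
```python
from h import *
o=get_obs(); d=o["tcp_pos"][:2]-DO; print(o["contact_force"],d@DX,d@DV,dplan(-.039,0,-.038)[1])
for n in("side","top"):
    f=viewer.grab_frame(n); q=viewer.trace(f,"microtube_rack"); print([(a["score"],a["rect"],a["pixels"].sum()) for a in q[:1]])
    P=[np.r_[DO+(.0005+a)*DX+b*DV,z] for a in(-.028,.028) for b in(-.068,.068) for z in (.0,.028)]; print(proj(f,P).round(0).tolist())
```

```text
[-0.84069931 -0.29732172  0.27865312] -0.04600257212615799 0.00020076016628184593 (array([-0.035, -0.001, -0.002]), np.float64(-0.0), 'yaw now 4.76')
[(0.71, [272.2, 186.5, 288.9, 218.8], np.int64(522))]
[[273.0, 227.0], [273.0, 218.0], [265.0, 196.0], [264.0, 188.0], [295.0, 225.0], [295.0, 216.0], [284.0, 194.0], [284.0, 186.0]]
[]
[[271.0, 187.0], [272.0, 186.0], [217.0, 191.0], [216.0, 189.0], [269.0, 165.0], [270.0, 163.0], [215.0, 169.0], [215.0, 167.0]]
```

Call:
{"method": "play_rows", "body": {"commands": [[[-1, -0.01, 0, 0, 0], [-1, -0.02, 0, 0, 0], [-1, -0.03, 0, 0, 0], [-1, -0.03, 0, 0, 0]]]}}

```text
clock: 18.5
tcp_pos: [0.5679, 0.2766, -0.0383]
orientation: [-0.131, 3.139, 0.0]
contact_force: [-1.9, 0.4, 0.8]
grip_width: 0.0858
gripper_force: 1.0
```

Call:
{"method": "play_rows", "body": {"commands": [[[-1, -0.005, 0, 0, 0], [-1, -0.01, 0, 0, 0], [-1, -0.01, 0, 0, 0]]]}}

```text
clock: 18.75
tcp_pos: [0.5699, 0.2768, -0.0384]
orientation: [-0.131, 3.139, 0.0]
contact_force: [-2.2, -0.1, 1.1]
grip_width: 0.0854
gripper_force: 1.2
```

Call:
{"method": "play_rows", "body": {"commands": [[[-1, -0.005, 0, 0, 0], [-1, -0.01, 0, 0, 0], [-1, -0.01, 0, 0, 0]]]}}

```text
clock: 19.0
tcp_pos: [0.572, 0.277, -0.0384]
orientation: [-0.131, 3.138, 0.0]
contact_force: [-2.3, 1.1, -0.2]
grip_width: 0.0854
gripper_force: 0.8
```

Call:
{"method": "play_rows", "body": {"commands": [[[-1, -0.005, 0, 0, 0], [-1, -0.01, 0, 0, 0], [-1, -0.01, 0, 0, 0]]]}}

```text
clock: 19.25
tcp_pos: [0.5736, 0.277, -0.0384]
orientation: [0.132, -3.138, 0.0]
contact_force: [-2.8, 0.8, 0.5]
grip_width: 0.0852
gripper_force: 1.5
```

Call:
{"method": "play_rows", "body": {"commands": [[[-1, -0.005, 0, 0, 0], [-1, -0.01, 0, 0, 0], [-1, -0.01, 0, 0, 0]]]}}

```text
clock: 19.5
tcp_pos: [0.5735, 0.277, -0.0385]
orientation: [0.133, -3.135, 0.001]
contact_force: [-9.1, -0.9, 6.0]
grip_width: 0.085
gripper_force: 4.3
```

Call:
{"method": "play_rows", "body": {"commands": [[[-1, -0.005, 0, 0, 0], [-1, -0.005, 0, 0, 0], [-1, -0.005, 0, 0, 0]]]}}

```text
clock: 19.75
tcp_pos: [0.5735, 0.2769, -0.0385]
orientation: [0.133, -3.133, 0.002]
contact_force: [-10.4, -0.9, 8.0]
grip_width: 0.0858
gripper_force: 5.6
```

Call:
{"method": "play_rows", "body": {"commands": [[[-1, 0.02, 0, 0, 0], [-1, 0.06, 0, 0, 0], [-1, 0.12, 0, 0, 0], [-1, 0.2, 0, 0, 0], [-1, 0.3, 0, -0.1, 0], [-1, 0.4, 0, -0.25, 0], [-1, 0.5, 0.1, -0.4, 0], [-1, 0.55, 0.3, -0.5, 0], [-1, 0.6, 0.5, -0.5, 0], [-1, 0.6, 0.6, -0.5, 0], [-1, 0.6, 0.6, -0.5, 0]]]}}

```text
clock: 20.67
tcp_pos: [0.4452, 0.3947, 0.063]
orientation: [-0.143, 3.136, 0.01]
contact_force: [-0.1, 1.1, -0.8]
grip_width: 0.0856
gripper_force: 0.0
```

Run:
```python
from h import *
print(get_obs()["tcp_pos"])
for i in range(3):
    f=viewer.grab_frame("top"); print(rack(f))
q=viewer.trace(f,"microtube_rack"); print([(a["score"],a["rect"]) for a in q[:1]])
P=lambda d:[np.r_[DO+(d+a)*DX+b*DV,.028] for a in(-.028,.028) for b in(-.068,.068)]
print(proj(f,P(.0005)).round(1).tolist())
for n in("top","side"):
    g=viewer.grab_frame(n)
    for t in ("marker","specimen_cup","objective_tub","dock"): print(n,t,[a["rect"] for a in viewer.trace(g,t)[:1]])
```

```text
[0.4452123  0.39469926 0.06304596]
{'score': 0.63, 'ctr': array([0.6075, 0.2818]), 'yaw': 5.1, 'size': array([ 61., 136.]), 'dock': array([-0.9,  2.1])}
{'score': 0.84, 'ctr': array([0.6086, 0.2822]), 'yaw': 5.0, 'size': array([ 60., 135.]), 'dock': array([0.2, 2.5])}
{'score': 0.71, 'ctr': array([0.6084, 0.2821]), 'yaw': 3.0, 'size': array([ 60., 133.]), 'dock': array([0. , 2.4])}
[(0.71, [214.6, 163.5, 271.6, 189.4])]
[[271.7, 185.8], [216.0, 189.5], [270.0, 163.3], [214.6, 166.8]]
top marker [[180.2, 149.7, 185.1, 206.0]]
top specimen_cup [[207.1, 120.8, 235.5, 146.8]]
top objective_tub [[244.9, 130.1, 257.5, 150.7]]
top dock [[206.9, 159.7, 275.5, 199.1]]
side marker [[251.9, 172.3, 298.7, 179.7]]
side specimen_cup [[301.8, 175.3, 325.1, 199.1]]
side objective_tub [[265.9, 183.3, 295.0, 219.3]]
side dock [[255.5, 185.3, 303.2, 227.6]]
```

Run:
```python
from h import *
im=np.mean([viewer.grab_frame("top")["pixels"].astype(float) for _ in range(2)],0)
Y=np.minimum(im[...,0],im[...,1])-im[...,2]   # yellowness
for c in(220,228,236,244,252,260,266): print(c,"Y",Y[159:173,c].round().astype(int),"G",im[159:173,c,2].round().astype(int))
for r in(172,178,184): print(r,"L",Y[r,206:222].round().astype(int),im[r,206:222,2].astype(int)); print(r,"R",Y[r,264:280].round().astype(int),im[r,264:280,2].astype(int))
```

```text
220 Y [  8  10  10   6 -11 -19 -12  27  46  37  14   4   4   9] G [164 164 162 170 201 215 208 162 114 106 114 122 122 120]
228 Y [ 10   9  10   2 -14 -24 -11  67 128 133 120 106 112 125] G [164 164 158 158 200 218 206 126  64  58  54  51  60  60]
236 Y [  9  10   6 -13 -20 -12  42 104 108  68  42  46  78 116] G [164 162 171 202 216 206 152  84  78 120 150 142 102  68]
244 Y [  9  10   1 -15 -21 -12  34  54  30  10   7  16  40  62] G [163 162 173 204 216 206 161 134 120 120 122 116 106 104]
252 Y [ 10   4 -14 -21 -13  40 103 120  81  42  47  74 106 120] G [156 156 198 216 207 148  84  58  32  20  35  44  53  56]
260 Y [  8  -4 -16 -21  -2  70  91  40   5  -6  -4  32 100 126] G [166 188 209 210 180 104  81 137 180 193 186 138  80  56]
266 Y [   5   -8  -14    4   40   50   12  -70 -102 -102  -77   20  104  110] G [150 160 130 125 126 109 137 193 214 214 194 123  66  46]
172 L [  6 -10 -18 -18 -17  -6  -2  -9  20  90 106  56  18   6   9  26] [170 200 213 216 202 133 137 178 156  94  69  93 119 134 120  90]
172 R [102  94 110 124 134 115  41  -5 -14 -14 -13  -4   6   8   8   8] [ 45  42  45  56  58  71 113 140 142 171 189 138 114 152 165 164]
178 L [  8   1 -12 -15 -15  -6   2   0  24  96 100  42   0 -14 -14  -8] [160 159 184 184 186 136 102  95  92  81  86 149 194 208 209 190]
178 R [129 126 124 126 130 123  64   1 -18 -19 -18  -7   5   7   8   9] [ 58  57  59  60  60  58  92 167 208 218 206 141 102 123 156 164]
184 L [ 10   5 -12 -18 -18 -14 -12 -14   2  67 121 126  81  43  38  50] [160 166 201 213 213 206 185 167 113  78  65  57  41  35  39  41]
184 R [135 129 128 133 135 131  74   3 -17 -14 -10  -2   6   7  10  10] [ 60  60  59  59  58  52  99 186 203 168 132 122 115 123 153 163]
```

```bash
python3 -c "
from h import *
print(r.hand_in())"
```

```text
the job is handed in; nothing more can be done
None
```

The rack was tipped upright with the fingertips, then pushed past the spring leaf into the dock, and the job is handed in (no verdict returned). It looks square against the back stop and the plain rail, the gripper is clear, and the cup, tub and marker look unmoved. The true fingertips sat about 39 mm higher than the reported TCP. Finding this by touching the bench pressed the closed fingertips on it with up to about 72 N, under the 120 N wrist limit.

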